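# Load the finishing caddy and hold its lid at the balance point

## Robot

A 6-joint arm with a two-finger parallel gripper is mounted at the origin on the work surface. World frame = base frame: x ahead of the robot, y to its left, z up, the work surface at z = 0. Lengths are in mm, angles in rad, forces in N, time in s.
With the tool pointing down it reaches from about 300 to 775 mm from the base axis. Payload 14.6 kg.
Tool frame: the origin (TCP) lies on the front face of the gripper's body, between the roots of the fingers; the fingertips stand 97 mm ahead of it and the grasp point (between the pads) lies 78 mm ahead of it; z points along the fingers, y is the line along which they close (so a half turn about z gives the same grasp; the last joint's range is limited). The gripper opens to 94 mm and grips with 3 to 60 N. Pads are 16 mm wide; open, the fingers measure 119 mm over their backs; the gripper's body (75 mm by 177 mm) begins 78 mm behind the grasp point.
Start: joints at [-1.303, 0.3, 1.521, -0, 1.321, -0.067], TCP at [180.712, -519.455, 302.646] pointing down, gripper open.
Joint ranges: [-3.03, 3.03], [-0.79, 2.21], [0.23, 2.52], [-1.04, 4.18], [0, 3.07], [-2.55, 2.55]. Speed limits (rad/s): [2.22, 2.22, 2.57, 3.14, 3.14, 3.14].

## Interface

Orientations are given as [roll, pitch, yaw] about the fixed x, y, z axes, in that order (R = Rz(yaw) Ry(pitch) Rx(roll)).
In Python, from cell import * gives the robot as it stands.
- The arm moves only by the tool carry_out, never from a script. Its arguments are lists of equal length, an entry for each row: "slide": the shift along the world's x, y, z scaled (see below), a list of three; "dr": the turn, a rotation vector about the world's x, y, z scaled (see below), a list of three; "gripper": the opening in per cent of the stroke, from 0 (shut) to 100 (fully open). A call has 1 to 10 rows; each row is the pose to reach, as a shift and turn from the pose commanded when the call began, turning the shorter way round; what a row does not reach only later rows make up. The controller multiplies each number of a shift by 0.25 m and each number of a turn by 360 degrees. A row lasts 1/12 s, in which the tool goes at most 41.7 mm and 7.16 degrees, less where a joint would pass 70% of its speed; a pose out of reach is approached as far as the arm can. A call with a number of a shift or a turn outside -1 to 1 is refused whole. A call with a gripper value outside its range is refused whole. The fingers move at their own pace and stop on an object; "newtons" is the grip in N (left out, the last holds). Time passes only in rows, so rows that repeat a pose let the fingers close. It gives the time, the measured TCP pose, the force, the opening and the grip force at its end, in the units of the state.
- read_state(): the state, without advancing time (a new reading comes with each control period).
- camera(name): name is "scene" or "top" or "wrist"; returns the picture (384x512x3 uint8, red, green, blue); there is no depth.
- camera_model(name): a dict with "vfov" (degrees; the focal length in pixels is half the picture's height over the tangent of half this angle, whatever the lens; pixels are square), "cx", "cy" (the principal point, pixels), "k1" (the pictures are not rectified: a ray, as slopes to the right and down, at radius r is drawn at 1 + k1 r^2 times it, then the intrinsics apply), "R" (3x3) and "t" (3): a world point X has camera coordinates R X + t. Camera axes: x right, y down, z forward; pixel columns grow to the right and rows downward; lengths in mm; the calibration is good to about 2 mm. A picture is of the moment at which its call begins: read the wrist's pose just before it. camera_model takes no time and is no camera call; for the wrist camera it gives the pose at the moment of the call.
- sign_off(): hands the job in; it is judged then, once.
The state is a dict: "clock": time; "joints": joint angles; "qd": joint speeds; "effort": joint torques, N m; "eef_pos": TCP position; "eef_rot": TCP orientation; "wrist_force": force on the tool from outside, world axes, zero at the start; "moment": the same for the moment, N m; "finger_gap": finger opening in mm; "finger_force": force on a finger pad.
Only numpy, scipy, OpenCV 4.12 (cv2) and the standard library are available. Lean on these libraries where they do the work, as an engineer would, in place of code of your own. Each camera call takes 0.05 s, during which the arm holds its last target. There are 200 camera calls.

## Task

Stand the two steel tins upright in the wooden caddy, one on the cork disc in the middle of each of the two empty cells, and let go of them. Then grip the steel bar on the free edge of the caddy's open lid, swing the lid gently up to its balance point, standing straight up where it would fall neither way, and finish still gripping the bar and holding it there, so that a stay can be screwed on. Never let the lid fall back or drop towards shut, do not tip the tins over, and leave everything else on the bench where it is.

Things in the scene. Friction and masses are not known exactly. Their poses are not given: they have to be found in the camera images.
- tin_a: Plain bright steel tin, an upright closed cylinder 44 mm in diameter and 80 mm tall with a groove 11 mm below its top, about 0.18 kg. It starts standing on the bench to the left of the caddy. Origin: centre of its underside; z up. The two tins are alike.
- tin_b: The second steel tin, same as tin_a: 44 mm diameter, 80 mm tall, origin at the centre of its underside.
- caddy: Open plywood caddy fixed to the bench, 204 mm square outside, walls 6 mm thick and 92 mm high, floor 6 mm. Low dividers (4 mm thick, tops 36 mm above the bench) make 2 x 2 cells 94 mm square, centres at x, y = +-49 mm in its frame. Origin: centre of underside. x axis parallel to the lid's hinge, which is on its -y side (robot's right); the lid leans open away from the cells. Yaw within 0.3 rad.
- cork_a: Cork disc, 64 mm diameter and 3 mm thick, glued to the floor in the middle of one of the two empty cells; a tin stands on it (either tin on either disc). Origin: centre of its underside, 6 mm above the bench; a tin standing on it has its underside 9 mm above the bench.
- cork_b: The second cork disc, in the middle of the other empty cell; same size.
- lid (a joint): Lid angle, rad: 0 shut flat on the caddy, growing as it opens; 1.571 standing straight up, its balance point (weight right above the hinge); 2.1 leaning open against its stop, where it starts. The hinge is nearly free, no spring: let go on either side of the balance point it falls that way. The lid is a flat plywood board 204 x 200 x 8 mm, about 0.4 kg with its bar.
- lid_hinge (a point): Middle of the lid's hinge axis, 97 mm above the bench, 106 mm from the caddy's centre towards the caddy's -y; the axis runs along the caddy's x axis.
- lid_bar (a point): Middle of the lid's round steel grip bar, 12 mm thick, 120 mm long, parallel to the hinge and 238 mm from its axis in the lid's plane, on a 10 mm rod at each end; open gap of 28 mm between bar and board. Pinched from above at its middle it can turn between the fingers. Lid leaning open: 302 mm above the bench, 120 mm beyond the hinge; lid straight up: 335 mm, right over the hinge.
- bottle_a: Bystander: amber glass bottle, 38 mm diameter and 80 mm tall, already standing in a cell of the caddy; it stays there. Origin: centre of its underside.
- bottle_b: Bystander: amber glass bottle, 38 mm diameter and 80 mm tall, already standing in a cell of the caddy; it stays there. Origin: centre of its underside.
- gouge_a: Bystander: carving gouge lying along world y on the bench between the tins' places, wooden handle, about 220 mm long, up to 28 mm high. Origin: underside, where handle meets blade.
- gouge_b: Bystander: longer carving gouge lying beyond the caddy, about 240 mm long. Origin: underside, where handle meets blade.
- mallet: Bystander: carver's round mallet of dark wood standing on its head, 80 mm diameter, 240 mm tall, to the right of the lid. Origin: centre of its underside.
- hone: Bystander: honing stone in a dark wooden holder, 190 x 75 x 28 mm, near the robot on the right. Origin: centre of its underside.
- brush_pot: Bystander: white ceramic pot, 84 mm diameter, 95 mm tall, far left. Origin: centre of its underside.
- offcut: Bystander: offcut of pale wood, 90 x 45 x 40 mm, near the robot on the left. Origin: centre of its underside.
Not all that is in view belongs to the job. What is shaped like the tin_b but blue or turquoise is not meant.

How it is judged (in metres and radians):
On the way, in this order (a step that is already met when the one before it is completed fails the run):
1. both tins stand upright on the cork discs in the two empty cells, one in each, let go and at rest (((horizontal distance between tin_a and cork_a below 0.024 m and z of tin_a in the frame of cork_a between 0 and 0.006 m and horizontal distance between tin_b and cork_b below 0.024 m and z of tin_b in the frame of cork_b between 0 and 0.006 m) or (horizontal distance between tin_a and cork_b below 0.024 m and z of tin_a in the frame of cork_b between 0 and 0.006 m and horizontal distance between tin_b and cork_a below 0.024 m and z of tin_b in the frame of cork_a between 0 and 0.006 m)) and angle between each of tin_a, tin_b's own z axis and vertical below 0.08 rad and contact force between the fingers and tin_a below 0.1 N and contact force between the fingers and tin_b below 0.1 N and linear speed of each of tin_a, tin_b below 0.02 m/s and value of joint lid above 1.8 rad), for 0.3 s.
2. the lid stands at its balance point, gripped by the fingers and still (value of joint lid between 1.5 and 1.64 rad and velocity of joint lid between -0.1 and 0.1 rad/s and contact force between the fingers and lid above 2 N), for 0.3 s.
At the end, for the whole second after the job is handed in: Tins upright (0.08 rad) on the cork discs, one in each empty cell (within 24 mm of the disc centre), untouched, at rest; lid between 1.50 and 1.64 rad, still (under 0.1 rad/s), gripped by the fingers (over 2 N) through the last second (all of step 2 and ((horizontal distance between tin_a and cork_a below 0.024 m and z of tin_a in the frame of cork_a between 0 and 0.006 m and horizontal distance between tin_b and cork_b below 0.024 m and z of tin_b in the frame of cork_b between 0 and 0.006 m) or (horizontal distance between tin_a and cork_b below 0.024 m and z of tin_a in the frame of cork_b between 0 and 0.006 m and horizontal distance between tin_b and cork_a below 0.024 m and z of tin_b in the frame of cork_a between 0 and 0.006 m)) and angle between each of tin_a, tin_b's own z axis and vertical below 0.08 rad and contact force between the fingers and tin_a below 0.1 N and contact force between the fingers and tin_b below 0.1 N and linear speed of each of tin_a, tin_b below 0.02 m/s); the arm keeps its last pose, push and grip.
It fails at once if the lid swings faster than 2 rad/s (falls or is flung) (velocity of joint lid above 2 rad/s or velocity of joint lid below -2 rad/s).
It fails at once if the lid drops towards shut (below 1.2 rad) (value of joint lid below 1.2 rad).
It fails at once if a tin is tipped over (more than 0.8 rad) (angle between any of tin_a, tin_b's own z axis and vertical above 0.8 rad).
It fails at once if a bottle in the caddy is shifted by more than 20 mm, or another bystander by more than 30 mm (distance of any of bottle_a, bottle_b from where it was at the start of the episode above 0.02 m or distance of any of gouge_a, gouge_b, mallet, hone, brush_pot, offcut from where it was at the start of the episode above 0.03 m).
It fails at once if a bottle, the mallet or the pot is knocked over (angle between any of bottle_a, bottle_b, mallet, brush_pot's own z axis and vertical above 0.5 rad).
It also fails if it takes over 58 s, if anything falls off the work surface, if the arm or the gripper's body presses on something with over 40 N, if the wrist force passes 120 N, or if a joint passes its speed limit or range.

## Working session

There is one attempt and no reset: what is moved stays moved. The work goes in short steps, Python scripts to look and compute and a tool call to move; the robot and the scene stay as the last step left them, time stands still between calls to the robot, and variables do not carry over. Pictures are saved under pics/ and viewed, at most 10 in all, crops included, and the job is handed in when it is done.

Besides the shell and the picture viewer there is one more tool, called after ">>>" as name(argument=value, ...) on one line, values as JSON. carry_out: Moves the arm, as the interface text tells. Its arguments: {"type":"object","properties":{"slide":{"type":"array","items":{"type":"array","items":{"type":"number","minimum":-1,"maximum":1}}},"dr":{"type":"array","items":{"type":"array","items":{"type":"number","minimum":-1,"maximum":1}}},"gripper":{"type":"array","items":{"type":"number"}},"newtons":{"type":"number"}},"required":["slide","dr","gripper"]}

```bash
mkdir -p pics
cat > h.py <<'E'
from cell import *
import numpy as np, cv2
def ray(m,u,v):
    f=192/np.tan(np.radians(m["vfov"])/2)
    d=np.array([(u-m["cx"])/f,(v-m["cy"])/f]); p=d.copy()
    for _ in range(30): p=d/(1+m["k1"]*(p@p))
    R=np.array(m["R"]);t=np.array(m["t"])
    return -R.T@t, R.T@np.array([p[0],p[1],1])
def onz(m,u,v,z):
    c,d=ray(m,u,v); return c+d*(z-c[2])/d[2]
def proj(m,X):
    f=192/np.tan(np.radians(m["vfov"])/2)
    q=np.array(m["R"])@np.array(X,float)+np.array(m["t"]); p=q[:2]/q[2]
    p=p*(1+m["k1"]*(p@p)); return np.array([p[0]*f+m["cx"],p[1]*f+m["cy"]])
def tri(rays):
    A=np.zeros((3,3));b=np.zeros(3)
    for c,d in rays:
        d=d/np.linalg.norm(d);P=np.eye(3)-np.outer(d,d);A+=P;b+=P@c
    return np.linalg.solve(A,b)
E
python3 - <<'E'
from h import *
a=[]
for n in("scene","top"):
    im=camera(n);cv2.imwrite(f"pics/{n}.png",im[:,:,::-1]);m=camera_model(n)
    R=np.array(m["R"]);print(n,m["vfov"],-R.T@np.array(m["t"]),R[2],m["k1"])
    cv2.imwrite(f"pics/{n}2.png",cv2.resize(im[:,:,::-1],(800,600),interpolation=cv2.INTER_CUBIC))
s=read_state();print(s)
E
```

```text
scene 51.013586557893674 [964.87949678 629.43038928 778.75827253] [-0.40586505 -0.62922632 -0.66283317] -0.11659250862767376
top 50.94956846842503 [ 474.26188878  -35.29600533 1140.32100614] [ 9.08070245e-02 -8.54667870e-04 -9.95868141e-01] -0.025944676335445144
{'clock': 0.1, 'joints': array([-1.30260821e+00,  3.00398230e-01,  1.52151345e+00, -7.72329883e-07,
        1.32070195e+00, -6.65990217e-02]), 'qd': array([-3.33741553e-04,  6.49386628e-05, -1.54731899e-03, -3.00018351e-03,
       -5.36964781e-04, -1.34805270e-03]), 'effort': array([ 8.89048224e-04, -5.32644868e+01, -3.53287804e+01,  7.09376461e-02,
        2.35220493e-02, -9.63606044e-05]), 'eef_pos': array([ 180.67421779, -519.33445189,  302.15485843]), 'eef_rot': array([-3.14057388e+00, -6.71999862e-05,  3.34787294e-01]), 'wrist_force': array([ 0.14552084, -0.28996874,  0.8773315 ]), 'moment': array([-0.00386873, -0.01286189,  0.00958833]), 'finger_force': 0.0, 'finger_gap': 93.89621492462106}
```

View pics/top2.png

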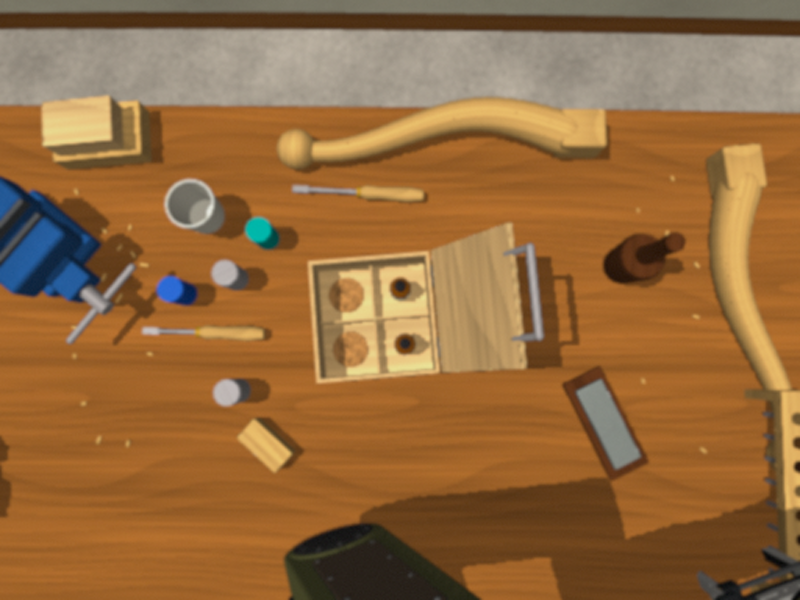

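View pics/scene2.png

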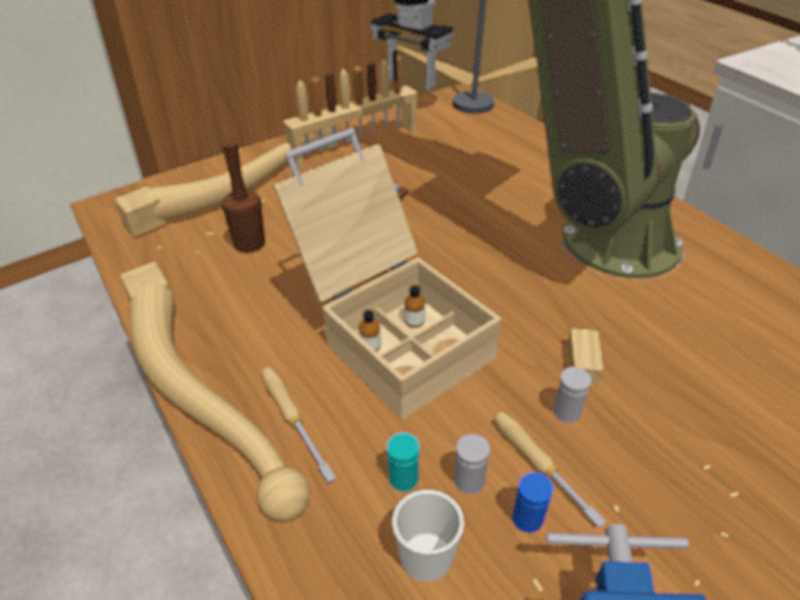

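The top view (at 800 px) shows the tins at (225,273) and (228,391), with the blue and teal decoys nearby. The corks are at (347,294) and (351,349), the bottles at (401,288) and (405,344), and the bar at (535,292). The scene view shows the lid leaning open, the mallet behind it, and the tins upright.

Run:
```python
from h import *
m=camera_model("top");ms=camera_model("scene")
im=cv2.imread("pics/top.png");sc=cv2.imread("pics/scene.png")
def blob(im,box,f):
    x0,y0,x1,y1=box;h=cv2.cvtColor(im,cv2.COLOR_BGR2HSV)[y0:y1,x0:x1]
    k=f(h).astype(np.uint8);n,l,s,c=cv2.connectedComponentsWithStats(k)
    i=1+np.argmax(s[1:,4]);return c[i]+[x0,y0],s[i]+[x0,y0,0,0,0]
grey=lambda h:(h[...,1]<60)&(h[...,2]>70)
for b in[(130,162,162,188),(132,238,164,264)]:
    c,s=blob(im,b,grey);print("tin",c,s,onz(m,*c,60))
for b in[(285,275,316,318),(350,232,382,272)]:
    c,s=blob(sc,b,grey);print("tinS",c,s,onz(ms,*c,40))
cork=lambda h:(h[...,1]>95)&(h[...,0]<18)
for b in[(208,172,236,204),(212,209,238,238)]:
    c,s=blob(im,b,cork);print("cork",c,s,onz(m,*c,9))
for u,v in[(309,262),(429,252),(439,373),(318,382)]: print("rim",onz(m,u*.64,v*.64,92).round(1))
for u,v in[(401,288),(405,344)]: print("bottle",onz(m,u*.64,v*.64,80).round(1))
for u,v in[(529,246),(540,338)]: print("bar",onz(m,u*.64,v*.64,302).round(1))
cv2.imwrite("pics/crop.png",cv2.resize(im[150:260,125:355],(800,383),interpolation=cv2.INTER_CUBIC))
```

```text
tin [145.65703971 175.63176895] [136 167  22  18 277] [619.05181058 267.18770173  60.        ]
tin [146.01574803 250.77559055] [137 243  22  17 254] [417.37571786 259.60392244  60.        ]
tinS [301.20913108 295.8910162 ] [291 278  22  38 679] [618.32210132 268.44935539  40.        ]
tinS [365.80698835 251.33943428] [355 234  24  36 601] [414.25871657 257.93773759  40.        ]
cork [220.56521739 188.33091787] [210 178  23  22 414] [591.46511479  68.34363325   9.        ]
cork [223.5349345  222.79912664] [212 211  24  25 458] [494.486824    58.42344083   9.        ]
rim [636.9 121.6  92. ]
rim [655.6 -80.2  92. ]
rim [453.1 -97.6  92. ]
rim [436.6 102.4  92. ]
bottle [595.6 -33.5  80. ]
bottle [500.9 -41.   80. ]
bar [ 628.7 -206.2  302. ]
bar [ 504.8 -219.6  302. ]
```

View pics/crop.png

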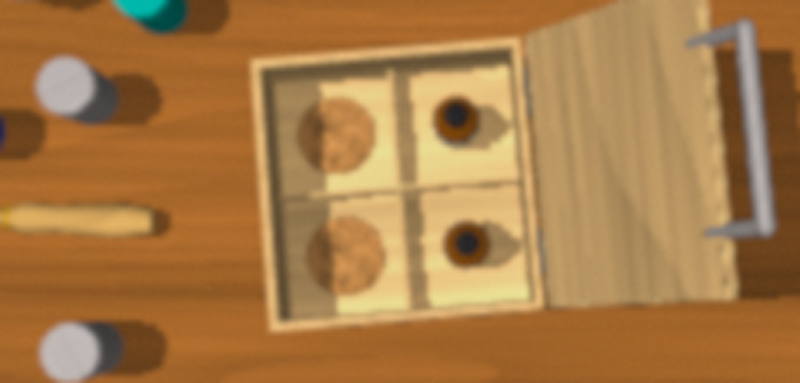

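>>> carry_out(slide=[[0.36, 1, 0.16], [0.36, 1, 0.16], [0.36, 1, 0.16], [0.36, 1, 0.16], [0.36, 1, 0.16], [0.36, 1, 0.16], [0.36, 1, 0.16]], dr=[[0, 0, 0.13], [0, 0, 0.13], [0, 0, 0.13], [0, 0, 0.13], [0, 0, 0.13], [0, 0, 0.13], [0, 0, 0.13]], gripper=[80, 80, 80, 80, 80, 80, 80], newtons=20)

```text
clock: 0.68
eef_pos: [271.3, -266.3, 343.3]
eef_rot: [3.141, -0.0, 1.16]
wrist_force: [-0.2, -0.2, 0.0]
finger_gap: 75.5
finger_force: 0.0
```

>>> carry_out(slide=[[0.32, 1, 0], [0.32, 1, 0], [0.32, 1, 0], [0.32, 1, 0], [0.32, 1, 0], [0.32, 1, 0], [0.32, 1, 0]], dr=[[0, 0, 0.067], [0, 0, 0.067], [0, 0, 0.067], [0, 0, 0.067], [0, 0, 0.067], [0, 0, 0.067], [0, 0, 0.067]], gripper=[80, 80, 80, 80, 80, 80, 80])

```text
clock: 1.27
eef_pos: [351.1, -15.5, 342.7]
eef_rot: [3.141, -0.001, 1.576]
wrist_force: [-0.1, -0.5, 0.6]
finger_gap: 75.5
finger_force: 0.0
```

>>> carry_out(slide=[[0.26, 1, -0.25], [0.26, 1, -0.25], [0.26, 1, -0.25], [0.26, 1, -0.25], [0.26, 1, -0.25], [0.26, 1, -0.25], [0.26, 1, -0.25], [0.26, 1, -0.25], [0.26, 1, -0.25]], dr=[[0, 0, 0], [0, 0, 0], [0, 0, 0], [0, 0, 0], [0, 0, 0], [0, 0, 0], [0, 0, 0], [0, 0, 0], [0, 0, 0]], gripper=[80, 80, 80, 80, 80, 80, 80, 80, 80])

```text
clock: 2.02
eef_pos: [415.4, 230.9, 279.5]
eef_rot: [-3.14, 0.001, 1.574]
wrist_force: [0.3, -0.1, 0.6]
finger_gap: 75.2
finger_force: 0.0
```

Run:
```python
from h import *
s=read_state();print(s["clock"],s["eef_pos"],s["eef_rot"],s["finger_gap"])
m=camera_model("wrist");im=camera("wrist");cv2.imwrite("pics/w1.png",im[:,:,::-1])
import pickle;pickle.dump(m,open("w1.pkl","wb"))
print(proj(m,(416,258,80)))
```

```text
2.0167 [415.44350525 230.90981834 279.46510011] [-3.14008740e+00  7.46771212e-04  1.57414150e+00] 75.16403416862472
[256.52038466 154.56124467]
```

View pics/w1.png

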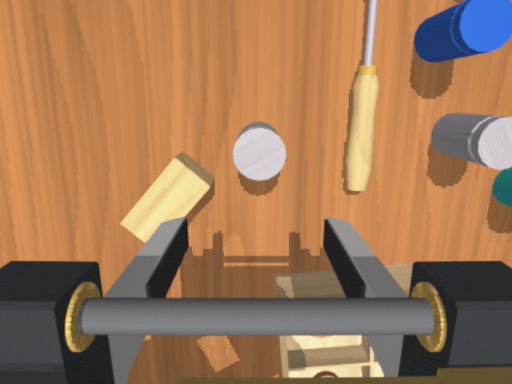

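The wrist view shows the near tin's top at about (259.5,153) and the far tin's top at about (495,141). There is space on both sides for the fingers.

Run:
```python
from h import *
import pickle;m=pickle.load(open("w1.pkl","rb"))
for p in[(259.5,153),(495,141)]: print(onz(m,*p,80))
```

```text
[418.44000249 259.29632376  80.        ]
[612.32734641 270.0564188   80.        ]
```

>>> carry_out(slide=[[0.008, 0.112, 0], [0.008, 0.112, -0.15], [0.008, 0.112, -0.3], [0.008, 0.112, -0.42], [0.008, 0.112, -0.52], [0.008, 0.112, -0.572], [0.008, 0.112, -0.572], [0.008, 0.112, -0.572], [0.008, 0.112, -0.572], [0.008, 0.112, -0.572]], dr=[[0, 0, 0], [0, 0, 0], [0, 0, 0], [0, 0, 0], [0, 0, 0], [0, 0, 0], [0, 0, 0], [0, 0, 0], [0, 0, 0], [0, 0, 0]], gripper=[80, 80, 80, 80, 80, 80, 80, 30, 30, 30], newtons=20)

```text
clock: 2.9
eef_pos: [418.3, 258.5, 138.6]
eef_rot: [3.139, -0.001, 1.572]
wrist_force: [-0.2, 0.5, -0.5]
finger_gap: 58.4
finger_force: 0.0
```

>>> carry_out(slide=[[0, 0, 0], [0, 0, 0], [0, 0, 0], [0, 0, 0]], dr=[[0, 0, 0], [0, 0, 0], [0, 0, 0], [0, 0, 0]], gripper=[30, 30, 30, 30])

```text
clock: 3.23
eef_pos: [417.9, 258.6, 137.8]
eef_rot: [3.141, -0.0, 1.573]
wrist_force: [-1.8, -1.1, 6.8]
finger_gap: 43.7
finger_force: 20.0
```

>>> carry_out(slide=[[0, 0, 0.1], [0, 0, 0.25], [0, 0, 0.4], [0.05, -0.15, 0.5], [0.1, -0.3, 0.5], [0.18, -0.45, 0.5], [0.25, -0.6, 0.5], [0.3, -0.72, 0.5], [0.304, -0.8, 0.5], [0.304, -0.8, 0.5]], dr=[[0, 0, 0], [0, 0, 0], [0, 0, 0], [0, 0, 0.014], [0, 0, 0.014], [0, 0, 0.014], [0, 0, 0.014], [0, 0, 0.014], [0, 0, 0.014], [0, 0, 0.014]], gripper=[30, 30, 30, 30, 30, 30, 30, 30, 30, 30])

```text
clock: 4.07
eef_pos: [494.1, 55.3, 261.8]
eef_rot: [-3.141, 0.001, 1.657]
wrist_force: [-0.7, -0.3, -2.2]
finger_gap: 43.5
finger_force: 20.0
```

Run:
```python
from h import *
s=read_state();print(s["clock"],s["eef_pos"],s["eef_rot"],s["finger_gap"],s["wrist_force"])
m=camera_model("wrist");im=camera("wrist");cv2.imwrite("pics/w2.png",im[:,:,::-1])
import pickle;pickle.dump(m,open("w2.pkl","wb"))
print(proj(m,(494,57.5,9)),proj(m,(591,67,9)))
```

```text
4.0667 [494.05105017  55.28447413 261.84844759] [-3.14087840e+00  5.33031166e-04  1.65704194e+00] 43.45593599682161 [-0.67896627 -0.26051084 -2.21263418]
[255.72899058 171.20980634] [354.17403398 170.02961132]
```

View pics/w2.png

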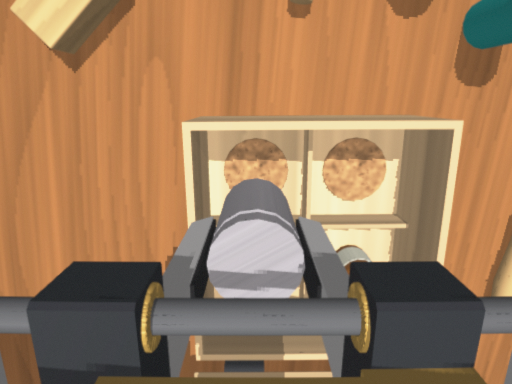

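The wrist view shows the held tin, with both corks at (256,170) and (354.5,169.5) where predicted, and the caddy square to the gripper.

>>> carry_out(slide=[[0, 0.01, -0.1], [0, 0.01, -0.22], [0, 0.01, -0.32], [0, 0.01, -0.4], [0, 0.01, -0.44], [0, 0.01, -0.45], [0, 0.01, -0.456], [0, 0.01, -0.46], [0, 0.01, -0.46], [0, 0.01, -0.46]], dr=[[0, 0, 0], [0, 0, 0], [0, 0, 0], [0, 0, 0], [0, 0, 0], [0, 0, 0], [0, 0, 0], [0, 0, 0], [0, 0, 0], [0, 0, 0]], gripper=[30, 30, 30, 30, 30, 30, 30, 30, 30, 30])

```text
clock: 4.95
eef_pos: [494.0, 61.1, 148.1]
eef_rot: [3.14, 0.0, 1.661]
wrist_force: [-0.3, 0.7, -1.7]
finger_gap: 43.8
finger_force: 20.0
```

>>> carry_out(slide=[[0, -0.01, 0], [0, -0.01, -0.004], [0, -0.01, -0.006], [0, -0.01, -0.006], [0, -0.01, -0.006], [0, -0.01, -0.006]], dr=[[0, 0, 0], [0, 0, 0], [0, 0, 0], [0, 0, 0], [0, 0, 0], [0, 0, 0]], gripper=[30, 30, 30, 30, 30, 30])

```text
clock: 5.45
eef_pos: [494.0, 58.3, 146.8]
eef_rot: [3.14, 0.0, 1.66]
wrist_force: [-4.6, -2.3, 12.5]
finger_gap: 43.8
finger_force: 20.0
```

Contact with the cork. I'll release the tin and lift clear, then move toward the far tin at (616,268).

>>> carry_out(slide=[[0, 0, 0], [0, 0, 0], [0, 0, 0], [0, 0, 0], [0, 0, 0.1], [0, 0, 0.25], [0, 0, 0.4], [0, 0, 0.55], [0, 0, 0.6], [0, 0, 0.6]], dr=[[0, 0, 0], [0, 0, 0], [0, 0, 0], [0, 0, 0], [0, 0, 0], [0, 0, 0], [0, 0, 0], [0, 0, 0], [0, 0, 0], [0, 0, 0]], gripper=[58, 58, 58, 58, 58, 58, 58, 58, 58, 58])

```text
clock: 6.28
eef_pos: [494.4, 58.6, 299.1]
eef_rot: [3.136, 0.0, 1.661]
wrist_force: [-0.2, 0.0, 1.2]
finger_gap: 54.2
finger_force: 0.0
```

>>> carry_out(slide=[[0.1, 0.16, 0], [0.2, 0.32, 0], [0.28, 0.44, 0], [0.35, 0.56, 0], [0.42, 0.66, 0], [0.47, 0.72, 0], [0.47, 0.72, 0], [0.47, 0.72, 0], [0.47, 0.72, 0]], dr=[[0, 0, 0], [0, 0, 0], [0, 0, 0], [0, 0, 0], [0, 0, 0], [0, 0, 0], [0, 0, 0], [0, 0, 0], [0, 0, 0]], gripper=[75, 75, 75, 75, 75, 75, 75, 75, 75])

```text
clock: 7.03
eef_pos: [610.8, 237.9, 294.5]
eef_rot: [-3.14, 0.001, 1.66]
wrist_force: [1.0, -0.2, -0.2]
finger_gap: 70.5
finger_force: 0.0
```

Run:
```python
from h import *
s=read_state();print(s["clock"],s["eef_pos"],s["eef_rot"],s["finger_gap"],s["wrist_force"])
m=camera_model("wrist");im=camera("wrist");cv2.imwrite("pics/w3.png",im[:,:,::-1])
import pickle;pickle.dump(m,open("w3.pkl","wb"))
for p in((494,57.5,89),(616,268,80)):print(proj(m,p))
h=cv2.cvtColor(im,cv2.COLOR_RGB2HSV);k=((h[...,1]<40)&(h[...,2]>150)).astype(np.uint8)
n,l,st,c=cv2.connectedComponentsWithStats(k)
for i in range(1,n):
    if st[i,4]>300: print(st[i],c[i],onz(m,*c[i],80))
```

```text
7.0333 [610.83587489 237.90175116 294.4996694 ] [-3.13989968e+00  5.46281420e-04  1.66027886e+00] 70.53784431876132 [ 0.9657087  -0.22113283 -0.23727681]
[122.09072194 351.11546107]
[264.89999123 149.12630716]
[173   0  10  66 441] [177.07256236  32.29931973] [537.17129463 355.3670797   80.        ]
[ 371   34  105  109 5489] [416.7139734   99.01056659] [738.61974654 321.36625729  80.        ]
[ 245  123   50   51 1989] [269.56008044 148.07742584] [619.91077537 269.25768332  80.        ]
[142 217  46  52 673] [165.52897474 237.38930163] [532.4632875  178.64824723  80.        ]
[324 217  45  39 639] [345.45696401 237.07042254] [697.66524306 193.65088098  80.        ]
[391 242  18  46 370] [399.04594595 260.85945946] [751.92351229 174.1862133   80.        ]
```

View pics/w3.png

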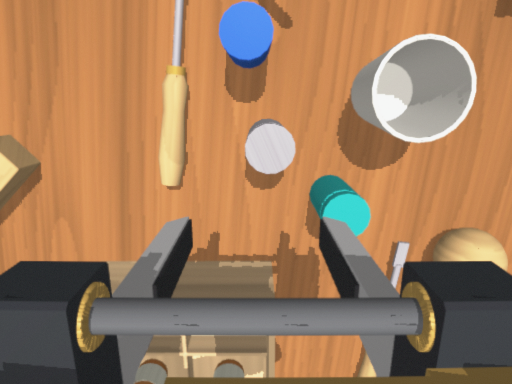

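The wrist view shows the far tin's top at (269.6,148), i.e. (620,269). The teal decoy is at (347,210), the blue one at (247,33), and there is space for the fingers.

>>> carry_out(slide=[[0.036, 0.124, 0], [0.036, 0.124, -0.08], [0.036, 0.124, -0.22], [0.036, 0.124, -0.37], [0.036, 0.124, -0.5], [0.036, 0.124, -0.59], [0.036, 0.124, -0.628], [0.036, 0.124, -0.628], [0.036, 0.124, -0.628], [0.036, 0.124, -0.628]], dr=[[0, 0, 0], [0, 0, 0], [0, 0, 0], [0, 0, 0], [0, 0, 0], [0, 0, 0], [0, 0, 0], [0, 0, 0], [0, 0, 0], [0, 0, 0]], gripper=[72, 72, 72, 72, 72, 72, 72, 72, 72, 30])

```text
clock: 7.92
eef_pos: [620.9, 269.5, 141.0]
eef_rot: [3.139, -0.001, 1.66]
wrist_force: [-0.5, -0.2, 0.7]
finger_gap: 63.6
finger_force: 0.0
```

>>> carry_out(slide=[[0, 0, 0], [0, 0, 0], [0, 0, 0], [0, 0, 0], [0, 0, 0], [0, 0, 0]], dr=[[0, 0, 0], [0, 0, 0], [0, 0, 0], [0, 0, 0], [0, 0, 0], [0, 0, 0]], gripper=[30, 30, 30, 30, 30, 30])

```text
clock: 8.42
eef_pos: [620.4, 269.7, 139.5]
eef_rot: [3.14, -0.0, 1.661]
wrist_force: [-1.7, -0.3, 5.4]
finger_gap: 43.3
finger_force: 20.0
```

>>> carry_out(slide=[[0, 0, 0.1], [0, 0, 0.25], [0, 0, 0.4], [-0.02, -0.12, 0.5], [-0.04, -0.27, 0.5], [-0.07, -0.42, 0.5], [-0.1, -0.56, 0.5], [-0.118, -0.7, 0.5], [-0.118, -0.811, 0.5], [-0.118, -0.811, 0.5]], dr=[[0, 0, 0], [0, 0, 0], [0, 0, 0], [0, 0, 0], [0, 0, 0], [0, 0, 0], [0, 0, 0], [0, 0, 0], [0, 0, 0], [0, 0, 0]], gripper=[30, 30, 30, 30, 30, 30, 30, 30, 30, 30])

```text
clock: 9.25
eef_pos: [590.4, 62.4, 263.6]
eef_rot: [-3.141, 0.001, 1.657]
wrist_force: [-0.4, 0.0, -2.2]
finger_gap: 43.3
finger_force: 20.0
```

>>> carry_out(slide=[[0, 0, 0], [0, 0, -0.1], [0, 0, -0.22], [0, 0, -0.32], [0, 0, -0.4], [0, 0, -0.44], [0, 0, -0.452], [0, 0, -0.456], [0, 0, -0.456], [0, 0, -0.456]], dr=[[0, 0, 0], [0, 0, 0], [0, 0, 0], [0, 0, 0], [0, 0, 0], [0, 0, 0], [0, 0, 0], [0, 0, 0], [0, 0, 0], [0, 0, 0]], gripper=[30, 30, 30, 30, 30, 30, 30, 30, 30, 30])

```text
clock: 10.08
eef_pos: [591.2, 67.0, 151.0]
eef_rot: [3.14, 0.0, 1.661]
wrist_force: [0.9, 0.3, -1.9]
finger_gap: 43.6
finger_force: 20.0
```

>>> carry_out(slide=[[0, 0, 0], [0, 0, -0.006], [0, 0, -0.01], [0, 0, -0.01], [0, 0, -0.01]], dr=[[0, 0, 0], [0, 0, 0], [0, 0, 0], [0, 0, 0], [0, 0, 0]], gripper=[30, 30, 30, 30, 30])

```text
clock: 10.5
eef_pos: [591.0, 66.8, 148.4]
eef_rot: [3.14, 0.0, 1.661]
wrist_force: [-4.5, -0.4, 8.7]
finger_gap: 43.1
finger_force: 20.0
```

>>> carry_out(slide=[[0, 0, 0], [0, 0, 0], [0, 0, 0], [0, 0, 0], [0, 0, 0.1], [0, 0, 0.25], [0, 0, 0.4], [0, 0, 0.55], [0, 0, 0.7], [0, 0, 0.85]], dr=[[0, 0, 0], [0, 0, 0], [0, 0, 0], [0, 0, 0], [0, 0, 0], [0, 0, 0], [0, 0, 0], [0, 0, 0], [0, 0, 0], [0, 0, 0]], gripper=[58, 58, 58, 58, 58, 58, 58, 58, 58, 58])

```text
clock: 11.33
eef_pos: [590.3, 66.8, 361.6]
eef_rot: [3.141, -0.0, 1.661]
wrist_force: [0.8, -0.9, 0.2]
finger_gap: 54.5
finger_force: 0.0
```

>>> carry_out(slide=[[0, 0, 0.15], [0, 0, 0.3], [0, 0, 0.32], [0, 0, 0.32]], dr=[[0, 0, 0], [0, 0, 0], [0, 0, 0], [0, 0, 0]], gripper=[58, 58, 58, 58])

```text
clock: 11.67
eef_pos: [590.8, 66.8, 442.1]
eef_rot: [3.137, 0.0, 1.661]
wrist_force: [0.3, 0.4, 0.0]
finger_gap: 54.7
finger_force: 0.0
```

Run:
```python
from h import *
s=read_state();print(s["clock"],s["eef_pos"],s["eef_rot"])
m=camera_model("wrist");im=camera("wrist");sc=camera("scene");ms=camera_model("scene")
print(proj(m,(591,67,89)),proj(m,(494,57.5,89)),proj(ms,(591,67,89)),proj(ms,(494,57.5,89)))
cv2.imwrite("pics/chk.png",np.hstack([im[:,96:416],cv2.resize(sc[150:300,180:380],(480,384))])[:,:,::-1])
cv2.imwrite("pics/sc4.png",sc[:,:,::-1])
```

```text
11.6667 [590.7658627   66.79982943 442.12139132] [3.13703329e+00 1.79584355e-04 1.66055819e+00]
[254.30301277 156.94884453] [177.74416638 157.75071976] [259.38277745 219.58541226] [289.35872718 201.76095937]
```

View pics/chk.png

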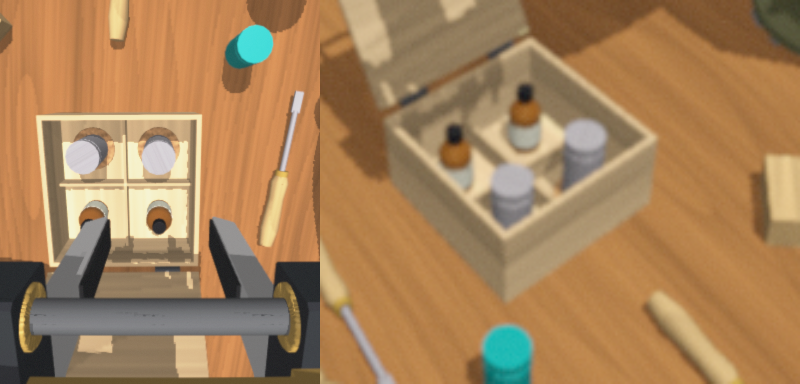

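Both tins stand upright on their corks, matching the predicted positions, and the bottles haven't moved. Now to the bar, expected at (567,-212,302).

>>> carry_out(slide=[[-0.05, -0.6, 0.12], [-0.05, -0.6, 0.12], [-0.05, -0.6, 0.12], [-0.05, -0.6, 0.12], [-0.05, -0.6, 0.12], [-0.05, -0.6, 0.12], [-0.05, -0.6, 0.12], [-0.05, -0.6, 0.12], [-0.05, -0.6, 0.12], [-0.05, -0.6, 0.12]], dr=[[0, 0, -0.2], [0, 0, -0.2], [0, 0, -0.2], [0, 0, -0.2], [0, 0, -0.2], [0, 0, -0.2], [0, 0, -0.2], [0, 0, -0.2], [0, 0, -0.2], [0, 0, -0.2]], gripper=[50, 50, 50, 50, 50, 50, 50, 50, 50, 50])

```text
clock: 12.6
eef_pos: [578.4, -83.3, 467.4]
eef_rot: [-3.14, 0.003, 0.404]
wrist_force: [0.0, 0.0, -0.4]
finger_gap: 46.7
finger_force: 0.0
```

>>> carry_out(slide=[[-0.045, -0.515, 0], [-0.045, -0.515, 0], [-0.045, -0.515, 0], [-0.045, -0.515, 0], [-0.045, -0.515, 0], [-0.045, -0.515, 0]], dr=[[0, 0, -0.05], [0, 0, -0.05], [0, 0, -0.05], [0, 0, -0.05], [0, 0, -0.05], [0, 0, -0.05]], gripper=[50, 50, 50, 50, 50, 50])

```text
clock: 13.1
eef_pos: [567.1, -211.8, 468.1]
eef_rot: [-3.14, 0.002, 0.097]
wrist_force: [-0.3, -0.2, -0.4]
finger_gap: 47.0
finger_force: 0.0
```

Run:
```python
from h import *
s=read_state();print(s["clock"],s["eef_pos"],s["eef_rot"],s["finger_gap"])
m=camera_model("wrist");im=camera("wrist")
import pickle;pickle.dump(m,open("w5.pkl","wb"))
print(proj(m,(567,-212,302)),proj(m,(567+60,-212+5.4,302)),proj(m,(567-60,-212-5.4,302)))
cv2.imwrite("pics/w5.png",im[:,:,::-1])
```

```text
13.1 [ 567.11941851 -211.76156819  468.14382644] [-3.14021488e+00  1.94532201e-03  9.67285959e-02] 47.04433884129444
[255.5458722  197.97055193] [256.03749039 115.77590915] [255.10807222 271.07159448]
```

View pics/w5.png

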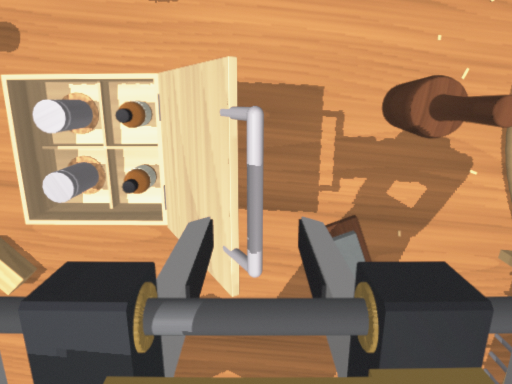

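The bar runs from (256,112) to (255,270), midway between the fingers as predicted.

>>> carry_out(slide=[[0, 0, -0.08], [0, 0, -0.18], [0, 0, -0.27], [0, 0, -0.32], [0, 0, -0.34], [0, 0, -0.34], [0, 0, -0.34], [0, 0, -0.34]], dr=[[0, 0, 0], [0, 0, 0], [0, 0, 0], [0, 0, 0], [0, 0, 0], [0, 0, 0], [0, 0, 0], [0, 0, 0]], gripper=[45, 40, 35, 35, 35, 30, 25, 20], newtons=15)

```text
clock: 13.82
eef_pos: [567.2, -211.5, 385.9]
eef_rot: [3.141, -0.002, 0.097]
wrist_force: [-0.3, -0.7, -0.3]
finger_gap: 20.6
finger_force: 0.0
```

>>> carry_out(slide=[[0, 0, 0], [0, 0, 0], [0, 0, 0], [0, 0, 0], [0, 0, 0], [0, 0, 0]], dr=[[0, 0, 0], [0, 0, 0], [0, 0, 0], [0, 0, 0], [0, 0, 0], [0, 0, 0]], gripper=[17, 14, 12, 8, 4, 4])

```text
clock: 14.32
eef_pos: [567.0, -211.2, 385.3]
eef_rot: [-3.14, -0.001, 0.097]
wrist_force: [-1.3, 5.4, 3.9]
finger_gap: 11.5
finger_force: 15.0
```

>>> carry_out(slide=[[-0.002, 0.025, 0.014], [-0.005, 0.05, 0.028], [-0.007, 0.076, 0.04], [-0.009, 0.102, 0.052], [-0.012, 0.127, 0.063], [-0.014, 0.154, 0.073], [-0.017, 0.181, 0.082], [-0.019, 0.208, 0.091], [-0.02, 0.215, 0.093], [-0.02, 0.215, 0.093]], dr=[[0, 0, 0], [0, 0, 0], [0, 0, 0], [0, 0, 0], [0, 0, 0], [0, 0, 0], [0, 0, 0], [0, 0, 0], [0, 0, 0], [0, 0, 0]], gripper=[4, 4, 4, 4, 4, 4, 4, 4, 4, 4])

```text
clock: 15.15
eef_pos: [561.9, -157.7, 408.3]
eef_rot: [3.141, -0.001, 0.097]
wrist_force: [1.2, -2.1, 5.2]
finger_gap: 11.5
finger_force: 15.0
```

Run:
```python
from h import *
s=read_state();print(s["eef_pos"],s["wrist_force"],s["moment"],s["finger_gap"])
```

```text
[ 561.94833118 -157.67987458  408.32492657] [ 1.19959872 -2.11774975  5.20219159] [-0.52022177 -0.21814509 -0.03153498] 11.53139516366718
```

>>> carry_out(slide=[[-0.002, 0.02, 0.005], [-0.004, 0.048, 0.012], [-0.007, 0.076, 0.018], [-0.01, 0.104, 0.024], [-0.012, 0.132, 0.028], [-0.015, 0.16, 0.032], [-0.017, 0.188, 0.034], [-0.02, 0.217, 0.036], [-0.022, 0.236, 0.037], [-0.024, 0.25, 0.037]], dr=[[0, 0, 0], [0, 0, 0], [0, 0, 0], [0, 0, 0], [0, 0, 0], [0, 0, 0], [0, 0, 0], [0, 0, 0], [0, 0, 0], [0, 0, 0]], gripper=[4, 4, 4, 4, 4, 4, 4, 4, 4, 4])

```text
clock: 15.98
eef_pos: [556.0, -95.0, 417.1]
eef_rot: [-3.141, -0.0, 0.097]
wrist_force: [3.0, -0.4, 1.0]
finger_gap: 11.6
finger_force: 15.0
```

>>> carry_out(slide=[[-0.001, 0.008, 0], [-0.001, 0.012, 0], [-0.001, 0.012, 0], [-0.001, 0.012, 0]], dr=[[0, 0, 0], [0, 0, 0], [0, 0, 0], [0, 0, 0]], gripper=[4, 4, 4, 4])

```text
clock: 16.32
eef_pos: [555.7, -92.8, 417.1]
eef_rot: [-3.142, 0.0, 0.096]
wrist_force: [2.3, -0.2, 0.7]
finger_gap: 11.8
finger_force: 15.0
```

Run:
```python
from h import *
s=read_state();print(s["clock"],s["eef_pos"],s["eef_rot"],s["wrist_force"],s["finger_gap"],s["finger_force"])
a=camera("scene");b=camera("top")
cv2.imwrite("pics/sc6.png",a[:,:,::-1])
cv2.imwrite("pics/fin.png",np.hstack([cv2.resize(a[30:280,130:380],(400,400)),cv2.resize(b[130:270,190:330],(400,400))])[:,:,::-1])
```

```text
16.3167 [555.73857332 -92.81711774 417.10603793] [-3.14155913e+00  1.61677437e-05  9.63085649e-02] [ 2.27066517 -0.17501304  0.66951869] 11.812119271713666 15.00046357512474
```

View pics/fin.png

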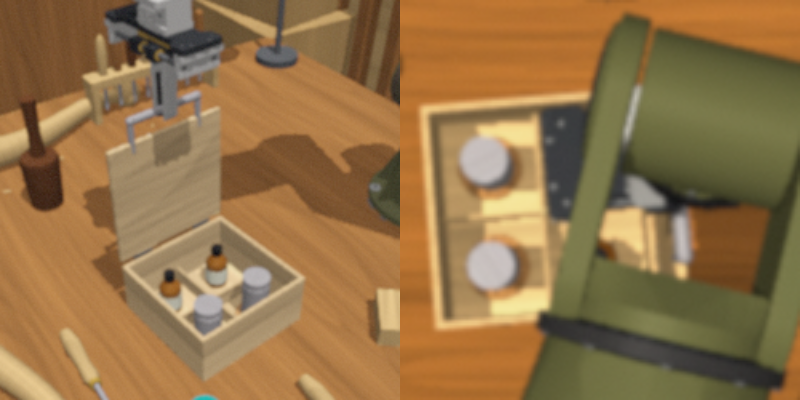

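The lid stands upright with the bar gripped. The sideways force is close to zero, which fits the balance point, and the tins are still on their corks. I'll hold briefly and hand in.

>>> carry_out(slide=[[0, 0, 0], [0, 0, 0], [0, 0, 0], [0, 0, 0], [0, 0, 0], [0, 0, 0], [0, 0, 0], [0, 0, 0]], dr=[[0, 0, 0], [0, 0, 0], [0, 0, 0], [0, 0, 0], [0, 0, 0], [0, 0, 0], [0, 0, 0], [0, 0, 0]], gripper=[4, 4, 4, 4, 4, 4, 4, 4])

```text
clock: 17.08
eef_pos: [555.7, -92.7, 417.1]
eef_rot: [-3.142, 0.0, 0.096]
wrist_force: [2.2, 0.4, -0.3]
finger_gap: 11.6
finger_force: 15.0
```

```bash
python3 -c "
from cell import *
print(sign_off())"
```

```text
the job is handed in; nothing more can be done
None
```

I handed the job in at about 17 s, and no verdict came back: both tins stand upright and released on the corks, and the gripper is holding the lid by its bar at the balance point.

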